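Shut and bolt the gate of the pump test cage

TASK

Make the pump test cage safe for a run: push its front gate fully shut, then push the barrel bolt along its slot until it is home in the keeper on the right-hand post, and push its handle over towards the robot and down to the bottom of the notch, so that the bolt cannot slip back. Just push gently with the fingertips, and leave the loose things on and around the cage where they are.

Things in the scene. Friction and masses are not known exactly. Their poses are not given: they have to be found in the camera images.
- cage: Low test cage of grey steel posts and steel bars, fixed to the bench, a motor-driven pump inside. Origin on the bench under the middle of the closed gate; x points into the cage away from the robot, y left along the closed gate, z up. Posts 40 x 40 mm, 190 mm high, at x 0 and 320, y -200 and +200 mm; barred roof at 190 mm. The gate hangs on the left front post and is bolted to the right one.
- gate (a joint): Hinge of the front gate, rad: 0 = fully shut against its stop, growing as the free (right) end swings out towards the robot. Upright hinge axis, in the plane of the front face, at x -20, y +178 mm of the cage. Gate 350 mm long, underside 25 mm, top 190 mm above the bench. Stiff: it stays where it is left and takes about 1 to 2 N at the free end.
- gate_edge (a point): Point on the gate's front face (towards the robot) near its free end, a good place to push: 335 mm from the hinge axis, 175 mm above the bench, half-way up the top rail (30 mm tall, 160 to 190 mm; 40 mm deep). Moves with the gate, as do its axes: x through the gate into the cage, y along the gate to the hinge, z up.
- bolt (a joint): How far the barrel bolt is shot, m: 0 = drawn back, 0.060 = home at the end of its slot. It slides along the gate, away from the hinge, towards the right-hand post. It takes about 3 to 4 N and stays where it is left. It enters the keeper only when the gate is shut.
- bolt_handle (a joint): Swing of the bolt's handle about the bolt's axis, rad: 0 = straight up, growing as it tips towards the robot, about 1.36 = at the bottom of the notch. The walls of the L-shaped slot hold it upright (within about 0.2) until the bolt is shot 0.056 or more; then it can swing into the notch, which keeps the bolt from sliding back. About 1 N at the ball; it stays where it is left.
- handle_ball (a point): Centre of the 20 mm steel ball on the bolt's handle (9 mm round stem), 45 mm from the bolt's axis: the only upright handle on the gate's top rail. It starts 250 mm above the bench and moves with gate, bolt and handle. Along the gate it is 247 mm from the hinge axis when drawn back, 307 mm when home.
- keeper (a point): Middle of the keeper, a steel staple on top of the right front post that receives the 16 mm bolt: 22 mm wide inside, 30 mm long along the gate, its centre 205 mm and its top 222 mm above the bench.
- bolt_tip (a point): Round nose of the 16 mm bolt, on the bolt's axis, which lies along the gate, 205 mm above the bench and 20 mm behind the gate's front face. Level with the gate's free end when drawn back, it sticks out beyond the keeper when home. The slotted steel barrel round the bolt is 24 mm in diameter, 120 mm long, its top 217 mm above the bench.
- gauge: Loose pressure gauge, dial 62 mm across, 27 mm high, lying on the cage's roof. Leave alone. Origin at the middle of its underside.
- coupler: Loose brass hose coupling, 26 mm across, 52 mm high, standing on the cage's roof. Leave alone. Origin at the middle of its underside.
- reg_knob: Loose regulator knob, 46 mm across, 40 mm high, standing on the bench to the right of the cage. Leave alone. Origin at the middle of its underside.
- spray_can: Loose spray can, 58 mm across, 165 mm high, standing on the bench to the right of the cage. Leave alone. Origin at the middle of its underside.
- screwdriver: Loose screwdriver, 200 mm long, 26 mm high, lying on the bench. Leave alone. Origin under its middle.
- wrench: Loose wrench, 180 mm long, 8 mm high, lying on the bench. Leave alone. Origin under its middle.
- ring_jar: Loose jar, 68 mm across, 70 mm high, standing on the bench to the left. Leave alone. Origin at the middle of its underside.

How it is judged:
By the outcome, as a careful person would: the job done as asked, in the order asked, and still so for the second after the job is handed in, with the robot touching nothing.
It also fails if it takes over 58 s, if anything falls off the work surface, if the arm or the gripper's body presses on something with over 40 N, if the wrist force passes 120 N, or if a joint passes its speed limit or range.

ROBOT

A 6-joint arm with a two-finger parallel gripper is mounted at the origin on the work surface. World frame = base frame: x ahead of the robot, y to its left, z up, the work surface at z = 0. Lengths are in mm, angles in degrees, forces in N, time in s.
With the tool pointing down it reaches from about 200 to 875 mm from the base axis. Payload 3.4 kg.
Tool frame: the origin (TCP) lies midway between the tips of the shut fingers; the grasp point (between the pads) lies behind it (r.grasp_offset is the z of the grasp point in the tool frame, in mm); z points along the fingers, y is the direction in which the jaws open and shut (so a half turn about z gives the same grasp; the last joint's range is limited). The gripper opens to 94 mm and grips with 3 to 60 N. Pads are 16 mm wide; open, the fingers measure 119 mm over their backs; the gripper's body (75 mm by 177 mm) begins 78 mm behind the grasp point.
Start: joints at [61.65, 15.808, 86.224, -0, 77.962, -6.933], TCP at [209.986, 535.327, 172.993] pointing down, gripper open.
Joint ranges: [-165.64, 165.64], [-43.16, 119.46], [12.63, 154.43], [-67.54, 247.53], [6.08, 155.33], [-154.97, 154.97]. Speed limits (degrees/s): [147.25, 147.25, 180, 180, 180, 180].

INTERFACE

Orientations are given as a 3x3 rotation matrix whose columns are the frame's x, y, z axes.
In Python, from cell import r gives the robot as it stands.
- The arm moves only by the tool move_arm, never from a script. Its argument "moves" is a list of rows, each an object with "gripper": the opening, from 0 (shut) to 1 (fully open); "dp": the shift along the tool's x, y, z in mm, a list of three; "roll": the turn about the tool's z in units of 8 degrees (1.0 is 8 degrees). A call has 1 to 5 rows; each row is the pose to reach, as a shift and turn from the pose commanded when the call began, along the tool's axes at that moment; what a row does not reach only later rows make up. A row lasts 1/8 s, in which the tool goes at most 62.5 mm and 10.7 degrees, less where a joint would pass 70% of its speed; a pose out of reach is approached as far as the arm can. A call with a gripper value outside its range is refused whole. The fingers move at their own pace and stop on an object; "squeeze" is the grip in N (left out, the last holds). Time passes only in rows, so rows that repeat a pose let the fingers close. It gives the time, the measured TCP pose, the force and the opening at its end, in the units of the state.
- r.read_state(): the state, without advancing time (a new reading comes with each control period).
- r.camera(name): name is "side" or "top" or "wrist"; returns (picture, depth): 384x512x3 uint8, red, green, blue; 384x512 float32, mm along the optical axis (not along the pixel's ray), 0 where there is no reading.
- r.camera_info(name): a dict with "fx", "fy", "cx", "cy" (pixels), "k1" (the pictures are not rectified: a ray, as slopes to the right and down, at radius r is drawn at 1 + k1 r^2 times it, then the intrinsics apply), "rvec" (rotation vector, rad) and "tvec" (3), from world to camera coordinates, as OpenCV has them. Camera axes: x right, y down, z forward; pixel columns grow to the right and rows downward; lengths in mm; the calibration is good to about 2 mm. A picture is of the moment at which its call begins: read the wrist's pose just before it. camera_info takes no time and is no camera call; for the wrist camera it gives the pose at the moment of the call.
- r.close_job(): hands the job in, once; it reports no verdict.
The state is a dict: "t": time; "qpos": joint angles; "joint_velocities": joint speeds; "effort": joint torques, N m; "tool_pos": TCP position; "tool_rot": TCP orientation; "wrist_force": force on the tool from outside, world axes, zero at the start; "moment": the same for the moment, N m; "width": finger opening in mm.
Only numpy, scipy, OpenCV 4.12 (cv2) and the standard library are available. Lean on these libraries where they do the work, as an engineer would, in place of code of your own. Each camera call takes 0.05 s, during which the arm holds its last target. There are 200 camera calls.

## Working session

There is one attempt and no reset: what is moved stays moved. The work goes in short steps, Python scripts to look and compute and a tool call to move; the robot and the scene stay as the last step left them, time stands still between calls to the robot, and variables do not carry over. Pictures are saved under pics/ and viewed, about 8 in all and at most 12, crops included, and the job is handed in when it is done.

Besides the shell and the picture viewer there is one more tool, called after ">>>" by a JSON object that holds its "op" and its "data", one argument or row to a line. move_arm: Moves the arm, as the interface text tells. Its arguments: {"type":"object","properties":{"moves":{"type":"array"},"squeeze":{"type":"number"}},"required":["moves"]}

```bash
mkdir -p pics; ls; cat > h.py <<'E'
from cell import r
import numpy as np, cv2
def cam(n):
    i=r.camera_info(n); p,d=r.camera(n)
    R=cv2.Rodrigues(np.array(i["rvec"],float))[0]; t=np.array(i["tvec"],float).ravel()
    return p,d,i,R,t
def pts(uv,z,i,R,t):
    "z: depth along axis per pixel"
    uv=np.atleast_2d(uv).astype(float)
    K=np.array([[i["fx"],0,i["cx"]],[0,i["fy"],i["cy"]],[0,0,1.]])
    n=cv2.undistortPoints(uv.reshape(-1,1,2),K,np.array([i["k1"],0,0,0.])).reshape(-1,2)
    c=np.c_[n,np.ones(len(n))]
    return n,c,R,t
def bydepth(uv,z,i,R,t):
    n,c,_,_=pts(uv,z,i,R,t); return (c*np.reshape(z,(-1,1))-t)@R
def onplane(uv,h,i,R,t):
    n,c,_,_=pts(uv,0,i,R,t); d=c@R; o=-R.T@t
    return o+d*((h-o[2])/d[:,2:3])
def cloud(d,i,R,t):
    v,u=np.mgrid[0:384,0:512]; P=bydepth(np.c_[u.ravel(),v.ravel()],d.ravel(),i,R,t).reshape(384,512,3)
    P[d<=0]=np.nan; return P
E
python3 - <<'E'
from h import *
for n in("top","side"):
    p,d,i,R,t=cam(n); cv2.imwrite(f"pics/{n}0.png",cv2.resize(p[:,:,::-1],(800,600))); np.savez(f"{n}0.npz",p=p,P=cloud(d,i,R,t))
    print(n,-R.T@t,R[2])
s=r.read_state();print(s["tool_pos"],s["tool_rot"],s["t"],r.grasp_offset,s["width"])
E
```

```text
pics
top [ 280.90925836   46.44660842 1325.04597928] [ 0.21330352 -0.01166721 -0.97691631]
side [458.08195613 788.38899092 943.43960735] [ 0.04886575 -0.68073472 -0.73089833]
[209.70350052 534.80293505 172.18518358] [[-9.30952075e-01  3.65140576e-01 -7.70542894e-04]
 [ 3.65141342e-01  9.30950954e-01 -1.45648747e-03]
 [ 1.85514970e-04 -1.63727710e-03 -9.99998642e-01]] 0.1 -18.8 94.15208205894821
```

View pics/top0.png

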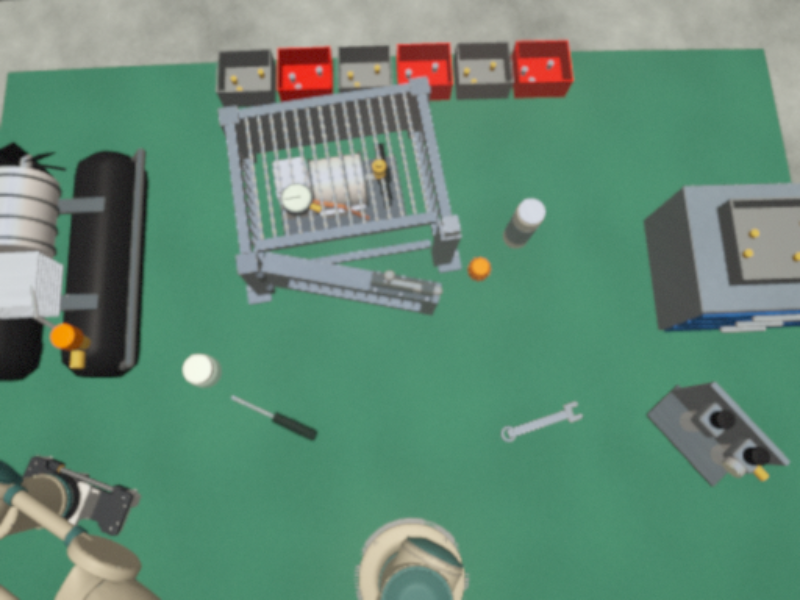

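View pics/side0.png

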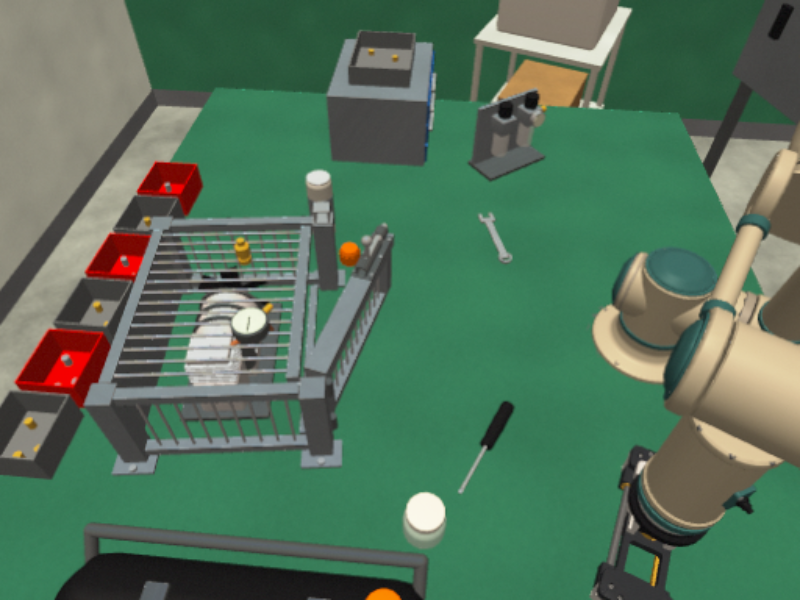

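```bash
python3 - <<'E'
from h import *
a=np.zeros((600,800,3),np.uint8); 
for n in("side","top"):
    f=np.load(f"{n}0.npz"); P=f["P"].reshape(-1,3)
    m=(P[:,2]>165)&(P[:,2]<300)
    Q=P[m]; # 2px/mm? x 350..800, y -150..350
    u=((370-Q[:,1])*1.5).astype(int); v=((800-Q[:,0])*1.33).astype(int)
    ok=(u>1)&(u<798)&(v>1)&(v<598)
    for U,V,z in zip(u[ok],v[ok],Q[ok,2]):
        h=int(np.clip((z-165)/90*150,0,150)); c=cv2.cvtColor(np.uint8([[[h,255,255 if n=="top" else 160]]]),cv2.COLOR_HSV2BGR)[0,0]
        cv2.circle(a,(U,V),1,c.tolist(),-1)
cv2.imwrite("pics/ortho.png",a)
i=r.camera_info("top");R=cv2.Rodrigues(np.array(i["rvec"]))[0];t=np.array(i["tvec"]).ravel()
s=512/800
print(onplane(np.array([[250,262],[448,228],[229,115],[419,87]])*s,190,i,R,t).round())
E
```

```text
[[623. 292. 190.]
 [678. -95. 190.]
 [940. 340. 190.]
 [989. -54. 190.]]
```

View pics/ortho.png

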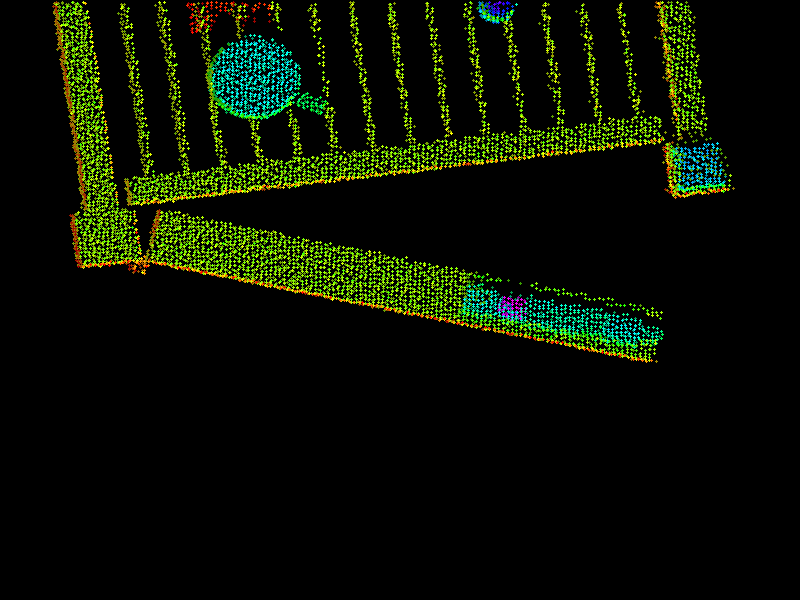

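>>> {"op": "move_arm", "data": {
  "moves": [
    {"gripper": 0,"dp": [-47,-44,-6],"roll": 0.8},
    {"gripper": 0,"dp": [-85,-79,-6],"roll": 1.6},
    {"gripper": 0,"dp": [-125,-116,-6],"roll": 2.4},
    {"gripper": 0,"dp": [-165,-154,-6],"roll": 3.2},
    {"gripper": 0,"dp": [-205,-191,-6],"roll": 4.0}
  ],
  "squeeze": 10
}}

```text
t: 0.72
tool_pos: [331.3, 280.9, 178.8]
tool_rot: [[-0.593, 0.805, 0.0], [0.805, 0.593, -0.0], [-0.0, -0.0, -1.0]]
wrist_force: [0.5, -0.3, -0.3]
width: 47.4
```

```bash
cat > w.py <<'E'
import sys
from h import *
# usage: w.py  C|W x y z : tool-frame shift to target (cage or world coords)
O=np.array([648,102,0.]);a=np.radians(7.5);C=np.array([[np.cos(a),-np.sin(a),0],[np.sin(a),np.cos(a),0],[0,0,1]])
s=r.read_state();p=np.array(s["tool_pos"]);T=np.array(s["tool_rot"])
print("t",s["t"],"pos",p.round(1),"cage",(C.T@(p-O)).round(1),"F cage",(C.T@np.array(s["wrist_force"])).round(1),"w",round(s["width"],1))
yaw=np.degrees(np.arctan2(T[1,1],T[0,1]));print("yaw_y",yaw.round(1),"roll to 7.5:",((yaw-7.5)/8).round(2),"tilt",T[:,2].round(3))
if len(sys.argv)>1:
    q=np.array(sys.argv[2:5],float)
    if sys.argv[1]=="C": q=O+C@q
    print("dp",(T.T@(q-p)).round(1))
E
python3 w.py W 490 -48 178
```

```text
t 0.725 pos [331.3 280.9 178.8] cage [-290.6  218.7  178.8] F cage [ 0.5 -0.3 -0.3] w 47.4
yaw_y 36.4 roll to 7.5: 3.61 tilt [ 0. -0. -1.]
dp [-358.9  -67.4    0.8]
```

>>> {"op": "move_arm", "data": {
  "moves": [
    {"gripper": 0,"dp": [-60,-11,0],"roll": 0.8},
    {"gripper": 0,"dp": [-120,-22,0],"roll": 1.6},
    {"gripper": 0,"dp": [-180,-34,0],"roll": 2.4},
    {"gripper": 0,"dp": [-240,-45,0],"roll": 3.2},
    {"gripper": 0,"dp": [-300,-56,0],"roll": 3.6}
  ]
}}

```text
t: 1.35
tool_pos: [465.3, 6.5, 178.8]
tool_rot: [[-0.133, 0.991, 0.0], [0.991, 0.133, 0.0], [0.0, 0.0, -1.0]]
wrist_force: [1.1, 0.2, -0.9]
width: 0.4
```

```bash
python3 w.py W 490 -48 178
```

```text
t 1.35 pos [465.3   6.5 178.8] cage [-193.6  -70.8  178.8] F cage [ 1.1  0.1 -0.9] w 0.4
yaw_y 7.6 roll to 7.5: 0.02 tilt [ 0.  0. -1.]
dp [-57.3  17.2   0.8]
```

>>> {"op": "move_arm", "data": {
  "moves": [
    {"gripper": 0,"dp": [-40,0,0],"roll": 0},
    {"gripper": 0,"dp": [-64,20,0],"roll": 0},
    {"gripper": 0,"dp": [-64,35,0],"roll": 0},
    {"gripper": 0,"dp": [-64,42,0],"roll": 0},
    {"gripper": 0,"dp": [-64,50,0],"roll": 0}
  ]
}}

```text
t: 1.98
tool_pos: [522.9, -46.8, 178.8]
tool_rot: [[-0.137, 0.991, -0.001], [0.991, 0.137, 0.001], [0.001, -0.001, -1.0]]
wrist_force: [-0.8, 0.3, -1.1]
width: 0.6
```

```bash
python3 w.py; python3 - <<'E'
from h import *
p,d,i,R,t=cam("top"); cv2.imwrite("pics/t1.png",cv2.resize(p[130:226,130:330,::-1],(800,384)))
E
```

```text
t 1.975 pos [522.9 -46.8 178.8] cage [-143.5 -131.2  178.8] F cage [-0.8  0.4 -1.1] w 0.6
yaw_y 7.9 roll to 7.5: 0.05 tilt [-0.001  0.001 -1.   ]
```

View pics/t1.png

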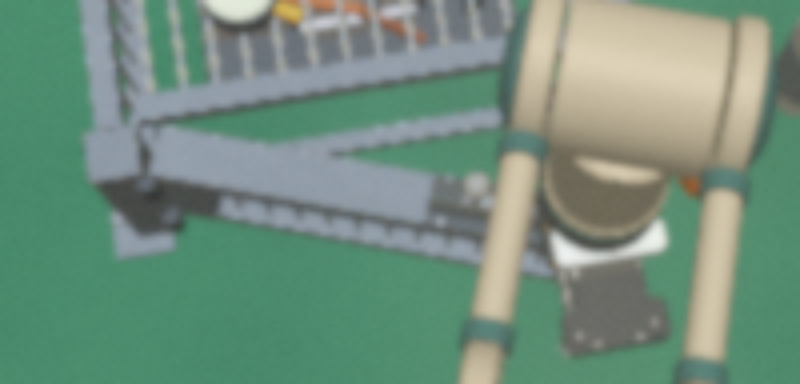

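>>> {"op": "move_arm", "data": {
  "moves": [
    {"gripper": 0,"dp": [-3,12,0],"roll": 0},
    {"gripper": 0,"dp": [-5,25,0],"roll": 0},
    {"gripper": 0,"dp": [-7,38,0],"roll": 0},
    {"gripper": 0,"dp": [-9,51,0],"roll": 0},
    {"gripper": 0,"dp": [-10,64,0],"roll": 0}
  ]
}}

```text
t: 2.65
tool_pos: [588.9, -49.7, 179.0]
tool_rot: [[-0.135, 0.991, 0.0], [0.991, 0.135, -0.0], [-0.0, 0.0, -1.0]]
wrist_force: [-1.6, -1.3, 2.5]
width: 0.8
```

```bash
python3 w.py
```

```text
t 2.65 pos [588.9 -49.7 179. ] cage [ -78.4 -142.7  179. ] F cage [-1.8 -1.1  2.5] w 0.8
yaw_y 7.8 roll to 7.5: 0.03 tilt [ 0. -0. -1.]
```

>>> {"op": "move_arm", "data": {
  "moves": [
    {"gripper": 0,"dp": [0,10,0],"roll": 0},
    {"gripper": 0,"dp": [0,19,0],"roll": 0},
    {"gripper": 0,"dp": [0,27,0],"roll": 0},
    {"gripper": 0,"dp": [0,34,0],"roll": 0},
    {"gripper": 0,"dp": [0,39,0],"roll": 0}
  ]
}}

```text
t: 3.28
tool_pos: [626.9, -44.1, 178.9]
tool_rot: [[-0.136, 0.991, 0.0], [0.991, 0.136, 0.0], [0.0, 0.0, -1.0]]
wrist_force: [-1.5, -2.2, 1.1]
width: 0.0
```

```bash
python3 w.py
```

```text
t 3.275 pos [626.9 -44.1 178.9] cage [ -40.  -142.1  178.9] F cage [-1.8 -2.   1.1] w 0.0
yaw_y 7.8 roll to 7.5: 0.04 tilt [ 0.  0. -1.]
```

>>> {"op": "move_arm", "data": {
  "moves": [
    {"gripper": 0,"dp": [0,2,0],"roll": 0},
    {"gripper": 0,"dp": [0,4,0],"roll": 0},
    {"gripper": 0,"dp": [0,5.5,0],"roll": 0},
    {"gripper": 0,"dp": [0,6.5,0],"roll": 0},
    {"gripper": 0,"dp": [0,6.5,0],"roll": 0}
  ]
}}

```text
t: 3.9
tool_pos: [633.0, -43.2, 178.9]
tool_rot: [[-0.135, 0.991, 0.0], [0.991, 0.135, 0.0], [0.0, 0.0, -1.0]]
wrist_force: [-1.0, -0.4, 1.4]
width: 0.6
```

```bash
python3 w.py
```

```text
t 3.9 pos [633.  -43.2 178.9] cage [ -33.8 -142.1  178.9] F cage [-1.1 -0.3  1.4] w 0.6
yaw_y 7.8 roll to 7.5: 0.04 tilt [ 0.  0. -1.]
```

Not against the stop yet; keep on in small steps.

>>> {"op": "move_arm", "data": {
  "moves": [
    {"gripper": 0,"dp": [0,1,0],"roll": 0},
    {"gripper": 0,"dp": [0,2,0],"roll": 0},
    {"gripper": 0,"dp": [0,3,0],"roll": 0},
    {"gripper": 0,"dp": [0,3,0],"roll": 0}
  ]
}}

```text
t: 4.4
tool_pos: [636.2, -42.9, 179.0]
tool_rot: [[-0.135, 0.991, 0.0], [0.991, 0.135, 0.0], [0.0, 0.0, -1.0]]
wrist_force: [-0.8, -0.6, 1.0]
width: 0.4
```

```bash
python3 w.py
```

```text
t 4.4 pos [636.2 -42.9 179. ] cage [ -30.6 -142.1  179. ] F cage [-0.9 -0.5  1. ] w 0.4
yaw_y 7.8 roll to 7.5: 0.04 tilt [ 0.  0. -1.]
```

>>> {"op": "move_arm", "data": {
  "moves": [
    {"gripper": 0,"dp": [0,1,0],"roll": 0},
    {"gripper": 0,"dp": [0,2,0],"roll": 0},
    {"gripper": 0,"dp": [0,3,0],"roll": 0},
    {"gripper": 0,"dp": [0,3,0],"roll": 0}
  ]
}}

```text
t: 4.9
tool_pos: [639.2, -42.5, 179.0]
tool_rot: [[-0.135, 0.991, 0.0], [0.991, 0.135, 0.0], [0.0, 0.0, -1.0]]
wrist_force: [-1.1, -1.3, 0.5]
width: 0.5
```

```bash
python3 w.py;  python3 - <<'E'
from h import *
p,d,i,R,t=cam("side"); cv2.imwrite("pics/s1.png",cv2.resize(p[90:260,150:290,::-1],(494,600))); P=cloud(d,i,R,t); np.savez("s1.npz",p=p,P=P)
p,d,i,R,t=cam("top"); np.savez("t1.npz",p=p,P=cloud(d,i,R,t))
E
```

```text
t 4.9 pos [639.2 -42.5 179. ] cage [ -27.6 -142.1  179. ] F cage [-1.2 -1.1  0.5] w 0.5
yaw_y 7.8 roll to 7.5: 0.04 tilt [ 0.  0. -1.]
```

View pics/s1.png

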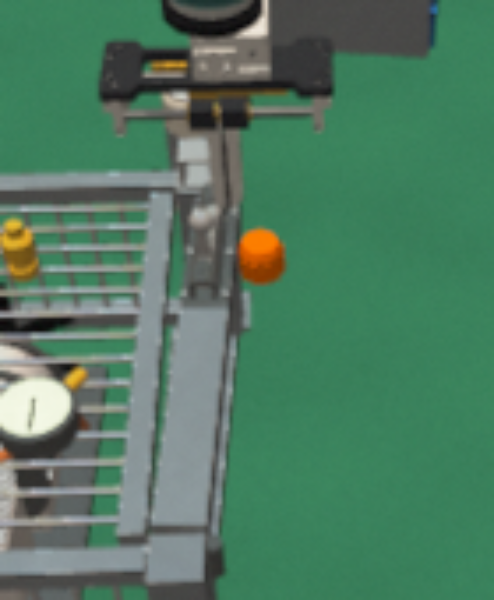

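```bash
cat > g.py <<'E'
import sys
from h import *
O=np.array([648,102,0.]);a=np.radians(7.5);C=np.array([[np.cos(a),-np.sin(a),0],[np.sin(a),np.cos(a),0],[0,0,1]])
Q=np.vstack([np.load(f)["P"].reshape(-1,3) for f in sys.argv[1:]]); Q=(Q-O)@C
for y0 in (200,150,100,50,0,-20,-80,-100,-130,-160,-200):
    m=(abs(Q[:,1]-y0)<8)&(abs(Q[:,2]-190)<5)&(Q[:,0]>-60)&(Q[:,0]<30)
    x=Q[m,0]; print(y0,m.sum(),np.percentile(x,[3,97]).round(1) if m.sum()>3 else "")
m=(abs(Q[:,1]+100)<60)&(Q[:,2]>236)&(Q[:,2]<262)&(abs(Q[:,0])<70)
print("ball top",m.sum(),np.median(Q[m],0),Q[m].min(0),Q[m].max(0)) if m.any() else 0
E
python3 g.py top0.npz side0.npz; python3 g.py t1.npz s1.npz
```

```text
200 206 [-20.2  28.8]
150 199 [-30.9  28.2]
100 185 [-48.1  29.2]
50 142 [-58.   28.1]
0 79 [-59.7  28.5]
-20 53 [-59.7  28.7]
-80 29 [22.1 29.1]
-100 22 [22.8 29.8]
-130 26 [22.3 29.6]
-160 22 [22.1 29.1]
-200 45 [-18.8  28.5]
200 202 [-20.4  28.4]
150 183 [-21.   28.7]
100 173 [-23.2  28.6]
50 160 [-25.2  27.8]
0 151 [-26.4  28.5]
-20 148 [-28.6  27.8]
-80 32 [-29.9  28.4]
-100 44 [-32.6  29.8]
-130 35 [-34.4  28.6]
-160 14 [-31.6  27.5]
-200 42 [-19.1  29.6]
ball top 115 [ -20.17548478 -130.31505721  252.52014438] [ -41.45279984 -139.78877317  236.45377357] [ -2.57715315 -62.65069707 261.98872095]
```

>>> {"op": "move_arm", "data": {
  "moves": [
    {"gripper": 0,"dp": [0,3,0],"roll": 0},
    {"gripper": 0,"dp": [0,6,0],"roll": 0},
    {"gripper": 0,"dp": [0,8,0],"roll": 0},
    {"gripper": 0,"dp": [0,10,0],"roll": 0},
    {"gripper": 0,"dp": [0,11,0],"roll": 0}
  ]
}}

```text
t: 5.62
tool_pos: [650.0, -40.9, 178.9]
tool_rot: [[-0.135, 0.991, 0.0], [0.991, 0.135, 0.0], [0.0, 0.0, -1.0]]
wrist_force: [-1.7, -0.1, 1.9]
width: 0.4
```

```bash
python3 w.py
```

```text
t 5.625 pos [650.  -40.9 178.9] cage [ -16.7 -142.   178.9] F cage [-1.7  0.1  1.9] w 0.4
yaw_y 7.8 roll to 7.5: 0.04 tilt [ 0.  0. -1.]
```

>>> {"op": "move_arm", "data": {
  "moves": [
    {"gripper": 0,"dp": [0,1,0],"roll": 0},
    {"gripper": 0,"dp": [0,2,0],"roll": 0},
    {"gripper": 0,"dp": [0,3,0],"roll": 0},
    {"gripper": 0,"dp": [0,4,0],"roll": 0},
    {"gripper": 0,"dp": [0,4,0],"roll": 0}
  ]
}}

```text
t: 6.25
tool_pos: [654.0, -40.3, 179.0]
tool_rot: [[-0.135, 0.991, 0.0], [0.991, 0.135, 0.0], [0.0, 0.0, -1.0]]
wrist_force: [-0.3, 0.4, 1.0]
width: 0.6
```

```bash
python3 w.py
```

```text
t 6.25 pos [654.  -40.3 179. ] cage [ -12.6 -141.9  179. ] F cage [-0.3  0.4  1. ] w 0.6
yaw_y 7.8 roll to 7.5: 0.04 tilt [ 0.  0. -1.]
```

>>> {"op": "move_arm", "data": {
  "moves": [
    {"gripper": 0,"dp": [0,1,0],"roll": 0},
    {"gripper": 0,"dp": [0,2,0],"roll": 0},
    {"gripper": 0,"dp": [0,2,0],"roll": 0}
  ]
}}

```text
t: 6.62
tool_pos: [654.6, -40.2, 178.9]
tool_rot: [[-0.135, 0.991, -0.002], [0.991, 0.135, 0.0], [0.0, -0.002, -1.0]]
wrist_force: [-4.7, -0.1, 3.1]
width: 0.2
```

```bash
python3 w.py;  python3 - <<'E'
from h import *
for n in("side","top"):
    p,d,i,R,t=cam(n); np.savez(n[0]+"2.npz",p=p,P=cloud(d,i,R,t))
E
python3 g.py s2.npz t2.npz
```

```text
t 6.625 pos [654.6 -40.2 178.9] cage [ -12.  -141.8  178.9] F cage [-4.6  0.5  3.1] w 0.2
yaw_y 7.8 roll to 7.5: 0.04 tilt [-0.002  0.    -1.   ]
200 194 [-20.3  28.5]
150 180 [-18.7  28.5]
100 174 [-19.1  29.4]
50 157 [-19.8  27.9]
0 152 [-18.5  27.7]
-20 148 [-18.4  28.7]
-80 34 [-18.6  28.6]
-100 53 [-18.7  29.8]
-130 35 [-19.5  28.2]
-160 14 [-5.6 29. ]
-200 29 [-19.3  29.8]
ball top 105 [  -6.90738288 -129.45731696  251.03506711] [ -25.65305427 -146.45183971  236.72048831] [  7.84261813 -61.63440895 261.81875264]
```

>>> {"op": "move_arm", "data": {
  "moves": [
    {"gripper": 0,"dp": [0,2,0],"roll": 0},
    {"gripper": 0,"dp": [0,2,0],"roll": 0}
  ]
}}

```text
t: 6.98
tool_pos: [654.6, -40.2, 178.9]
tool_rot: [[-0.135, 0.991, -0.006], [0.991, 0.135, -0.0], [0.0, -0.006, -1.0]]
wrist_force: [-8.6, 0.3, 5.0]
width: 0.5
```

```bash
python3 w.py
```

```text
t 6.975 pos [654.6 -40.2 178.9] cage [ -12.1 -141.8  178.9] F cage [-8.5  1.4  5. ] w 0.5
yaw_y 7.8 roll to 7.5: 0.04 tilt [-0.006 -0.    -1.   ]
```

>>> {"op": "move_arm", "data": {
  "moves": [
    {"gripper": 0,"dp": [0,-10,0],"roll": 0},
    {"gripper": 0,"dp": [0,-30,-10],"roll": 0},
    {"gripper": 0,"dp": [0,-40,-60],"roll": 0},
    {"gripper": 0,"dp": [0,-40,-110],"roll": 0},
    {"gripper": 0,"dp": [0,-40,-120],"roll": 0}
  ]
}}

```text
t: 7.6
tool_pos: [619.6, -45.9, 304.2]
tool_rot: [[-0.135, 0.991, 0.01], [0.991, 0.135, -0.002], [-0.003, 0.01, -1.0]]
wrist_force: [0.1, -0.6, -1.0]
width: 0.3
```

```bash
python3 w.py C 0 -40 290
```

```text
t 7.6 pos [619.6 -45.9 304.2] cage [ -47.5 -142.9  304.2] F cage [-0.  -0.6 -1. ] w 0.3
yaw_y 7.8 roll to 7.5: 0.03 tilt [ 0.01  -0.002 -1.   ]
dp [102.7  47.8  14.3]
```

>>> {"op": "move_arm", "data": {
  "moves": [
    {"gripper": 0,"dp": [50,20,0],"roll": 0},
    {"gripper": 0,"dp": [103,47,5],"roll": 0},
    {"gripper": 0,"dp": [103,47,30],"roll": 0},
    {"gripper": 0,"dp": [103,47,60],"roll": 0},
    {"gripper": 0,"dp": [103,47,72],"roll": 0}
  ]
}}

```text
t: 8.22
tool_pos: [649.1, 63.2, 224.3]
tool_rot: [[-0.136, 0.991, -0.004], [0.991, 0.136, 0.0], [0.001, -0.004, -1.0]]
wrist_force: [-0.2, 0.2, 0.5]
width: 0.4
```

```bash
python3 w.py;  python3 - <<'E'
from h import *
p,d,i,R,t=cam("side"); cv2.imwrite("pics/s3.png",cv2.resize(p[110:200,170:270,::-1],(666,600),interpolation=cv2.INTER_CUBIC))
E
```

```text
t 8.225 pos [649.1  63.2 224.3] cage [ -3.9 -38.7 224.3] F cage [-0.2  0.2  0.5] w 0.4
yaw_y 7.8 roll to 7.5: 0.04 tilt [-0.004  0.    -1.   ]
```

View pics/s3.png

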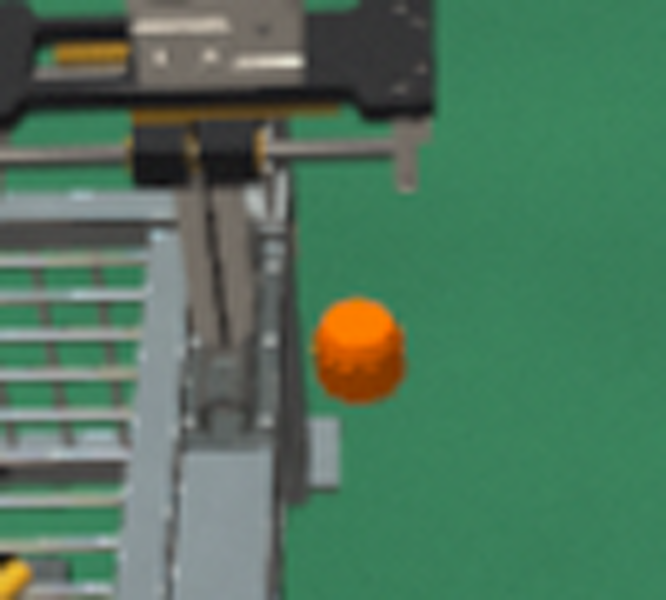

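>>> {"op": "move_arm", "data": {
  "moves": [
    {"gripper": 0,"dp": [-8,3,-3],"roll": 0},
    {"gripper": 0,"dp": [-18,3,-3],"roll": 0},
    {"gripper": 0,"dp": [-28,3,-3],"roll": 0},
    {"gripper": 0,"dp": [-38,3,-3],"roll": 0},
    {"gripper": 0,"dp": [-48,3,-3],"roll": 0}
  ]
}}

```text
t: 8.9
tool_pos: [660.3, 15.0, 230.1]
tool_rot: [[-0.135, 0.991, 0.0], [0.991, 0.135, 0.0], [0.0, 0.0, -1.0]]
wrist_force: [0.2, 0.2, -0.5]
width: 0.9
```

```bash
python3 w.py
```

```text
t 8.9 pos [660.3  15.  230.1] cage [  0.8 -87.9 230.1] F cage [ 0.2  0.1 -0.5] w 0.9
yaw_y 7.8 roll to 7.5: 0.03 tilt [ 0.  0. -1.]
```

>>> {"op": "move_arm", "data": {
  "moves": [
    {"gripper": 0,"dp": [-5,0,0],"roll": 0},
    {"gripper": 0,"dp": [-10,0,0],"roll": 0},
    {"gripper": 0,"dp": [-14,0,0],"roll": 0},
    {"gripper": 0,"dp": [-18,0,0],"roll": 0}
  ]
}}

```text
t: 9.4
tool_pos: [662.7, -2.0, 230.0]
tool_rot: [[-0.136, 0.991, 0.0], [0.991, 0.136, 0.0], [0.0, 0.0, -1.0]]
wrist_force: [-0.1, 0.4, -0.6]
width: 0.4
```

```bash
python3 w.py
```

```text
t 9.4 pos [662.7  -2.  230. ] cage [   1. -105.  230.] F cage [-0.   0.4 -0.6] w 0.4
yaw_y 7.8 roll to 7.5: 0.04 tilt [ 0.  0. -1.]
```

```bash
python3 - <<'E'
from h import *
p,d,i,R,t=cam("side"); np.savez("s4.npz",p=p,P=cloud(d,i,R,t)); a=cv2.resize(p[100:190,170:270,::-1],(400,360),interpolation=cv2.INTER_CUBIC)
p,d,i,R,t=cam("wrist"); b=cv2.resize(p[:,:,::-1],(480,360)); print(-R.T@t)
cv2.imwrite("pics/s4.png",np.hstack([a[:,:320],b]))
E
```

```text
[651.28710674  79.36832981 440.42355219]
```

View pics/s4.png

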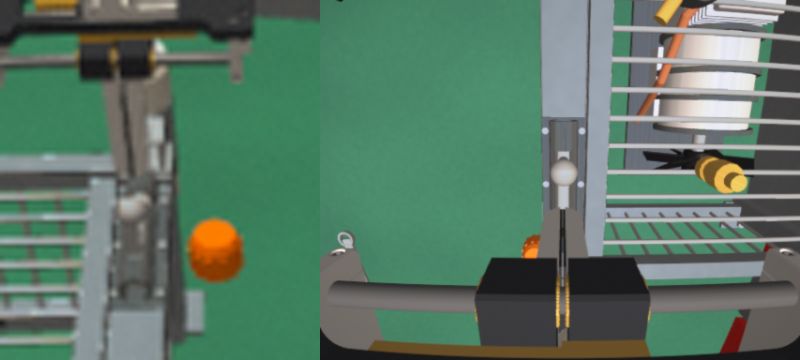

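```bash
python3 - <<'E'
from h import *
O=np.array([648,102,0.]);a=np.radians(7.5);C=np.array([[np.cos(a),-np.sin(a),0],[np.sin(a),np.cos(a),0],[0,0,1]])
def px(P,u,v): return ((P[v,u]-O)@C).round(1)
P=np.load("s4.npz")["P"]
u,v=170+133//4,100+205//4
for dv in range(-6,14,2): print(v+dv,px(P,u,v+dv))
P=np.load("t2.npz")["P"].reshape(-1,3);Q=(P-O)@C
for z in range(205,290,5):
    m=(abs(Q[:,2]-z)<2.5)&(abs(Q[:,0])<15)&(Q[:,1]>-115)&(Q[:,1]<0); 
    if m.any(): print(z,m.sum(),Q[m].min(0).round(),Q[m].max(0).round())
E
```

```text
145 [   5.9 -144.7  216.4]
147 [   5.5 -136.1  216. ]
149 [   5.5 -130.5  213. ]
151 [ -1.5 -69.2 259.3]
153 [ -1.4 -64.8 255.8]
155 [ -0.9 -63.8 249.4]
157 [  0.5 -70.  236.3]
159 [  0.8 -67.  231.4]
161 [  1.9 -70.3 220.7]
163 [  2.1 -67.4 215.7]
205 6 [ -12. -104.  205.] [-10. -43. 207.]
210 27 [ -14. -114.  208.] [ 12. -40. 212.]
215 46 [ -11. -115.  213.] [ 11. -39. 217.]
220 27 [  -9. -113.  218.] [  9. -39. 222.]
225 1 [ -1. -48. 223.] [ -1. -48. 223.]
```

>>> {"op": "move_arm", "data": {
  "moves": [
    {"gripper": 0,"dp": [0,0,-40],"roll": 0},
    {"gripper": 0,"dp": [0,0,-75],"roll": 1.0},
    {"gripper": 0,"dp": [35,0,-75],"roll": 2.3},
    {"gripper": 0,"dp": [60,0,-75],"roll": 3.6},
    {"gripper": 0,"dp": [70,0,-75],"roll": 4.9}
  ],
  "squeeze": 40
}}

```text
t: 10.12
tool_pos: [652.8, 69.2, 305.3]
tool_rot: [[0.525, 0.851, 0.0], [0.851, -0.525, 0.001], [0.001, -0.0, -1.0]]
wrist_force: [-0.0, -0.2, -0.9]
width: 0.7
```

>>> {"op": "move_arm", "data": {
  "moves": [
    {"gripper": 0,"dp": [0,0,0],"roll": 1.3},
    {"gripper": 0,"dp": [0,0,0],"roll": 2.6},
    {"gripper": 0,"dp": [0,0,0],"roll": 3.9},
    {"gripper": 0,"dp": [0,0,0],"roll": 5.2},
    {"gripper": 0,"dp": [0,0,0],"roll": 6.35}
  ]
}}

```text
t: 10.75
tool_pos: [653.1, 67.7, 305.0]
tool_rot: [[0.991, 0.13, 0.0], [0.13, -0.991, 0.0], [0.0, -0.0, -1.0]]
wrist_force: [-0.2, 0.2, 0.5]
width: 0.5
```

```bash
python3 w.py C 0 -35 230
```

```text
t 10.75 pos [653.1  67.7 305. ] cage [  0.6 -34.7 305. ] F cage [-0.1  0.3  0.5] w 0.5
yaw_y -82.5 roll to 7.5: -11.25 tilt [ 0.  0. -1.]
dp [-0.6  0.4 75. ]
```

>>> {"op": "move_arm", "data": {
  "moves": [
    {"gripper": 0,"dp": [0,0,40],"roll": 0},
    {"gripper": 0,"dp": [0,0,68],"roll": 0},
    {"gripper": 0,"dp": [0,0,75],"roll": 0},
    {"gripper": 0,"dp": [0,10,75],"roll": 0},
    {"gripper": 0,"dp": [0,22,75],"roll": 0}
  ]
}}

```text
t: 11.38
tool_pos: [657.2, 44.9, 231.6]
tool_rot: [[0.991, 0.136, 0.003], [0.136, -0.991, -0.0], [0.003, 0.001, -1.0]]
wrist_force: [0.8, -0.1, 0.1]
width: 0.1
```

```bash
python3 w.py
```

```text
t 11.375 pos [657.2  44.9 231.6] cage [  1.6 -57.8 231.6] F cage [ 0.7 -0.2  0.1] w 0.1
yaw_y -82.2 roll to 7.5: -11.21 tilt [ 0.003 -0.    -1.   ]
```

>>> {"op": "move_arm", "data": {
  "moves": [
    {"gripper": 0,"dp": [0,5,0],"roll": 0},
    {"gripper": 0,"dp": [0,10,0],"roll": 0},
    {"gripper": 0,"dp": [0,15,0],"roll": 0},
    {"gripper": 0,"dp": [0,20,0],"roll": 0}
  ]
}}

```text
t: 11.88
tool_pos: [658.9, 25.5, 230.0]
tool_rot: [[0.991, 0.135, 0.0], [0.135, -0.991, 0.0], [0.0, -0.0, -1.0]]
wrist_force: [0.4, 0.2, -0.3]
width: 0.3
```

```bash
python3 w.py;  python3 - <<'E'
from h import *
p,d,i,R,t=cam("side"); np.savez("s5.npz",p=p,P=cloud(d,i,R,t)); a=cv2.resize(p[90:180,170:270,::-1],(400,360),interpolation=cv2.INTER_CUBIC)
p,d,i,R,t=cam("wrist"); b=cv2.resize(p[:,:,::-1],(480,360))
cv2.imwrite("pics/s5.png",np.hstack([a[:,:320],b]))
E
```

```text
t 11.875 pos [658.9  25.5 230. ] cage [  0.8 -77.2 230. ] F cage [ 0.4  0.1 -0.3] w 0.3
yaw_y -82.2 roll to 7.5: -11.21 tilt [ 0.  0. -1.]
```

View pics/s5.png

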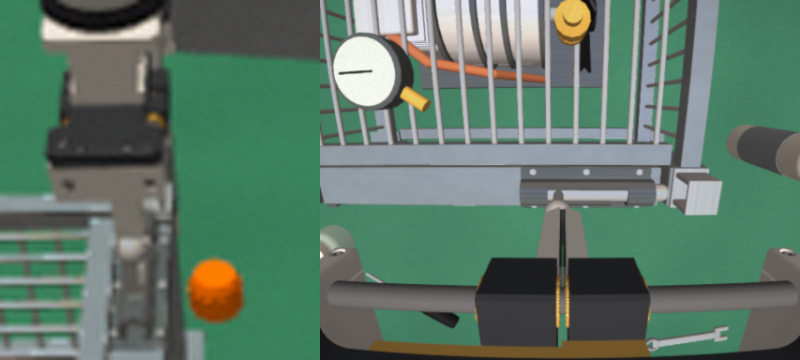

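```bash
python3 - <<'E'
from h import *
O=np.array([648,102,0.]);a=np.radians(7.5);C=np.array([[np.cos(a),-np.sin(a),0],[np.sin(a),np.cos(a),0],[0,0,1]])
s=r.read_state(); p,d,i,R,t=cam("wrist"); P=(cloud(d,i,R,t)-O)@C
K=np.array([[i["fx"],0,i["cx"]],[0,i["fy"],i["cy"]],[0,0,1.]])
tp=np.array(s["tool_pos"]); 
pr=lambda q: cv2.projectPoints(np.array([q]),cv2.Rodrigues(R)[0],t,K,np.array([i["k1"],0,0,0.]))[0].ravel()
print("tcp px",pr(tp), "tcp+20z",pr(tp+[0,0,20.]), "ball@drawn",pr(O+C@np.array([0,-69,250.])))
k=512/480; u=int((557-320)*k)
for v in range(190,300,6): print(v,P[v,u].round(),P[v,u+10].round())
Q=(np.load("s5.npz")["P"].reshape(-1,3)-O)@C
m=(abs(Q[:,0])<30)&(Q[:,1]>-150)&(Q[:,1]<-30)&(Q[:,2]>222)&(Q[:,2]<300)
for z in range(225,300,6):
    k=m&(abs(Q[:,2]-z)<3); print(z,k.sum(),Q[k].min(0).round() if k.any() else '',Q[k].max(0).round() if k.any() else '')
cv2.imwrite("pics/w5.png",cv2.resize(p[180:300,190:320,::-1],(650,600),interpolation=cv2.INTER_CUBIC))
E
```

```text
tcp px [259.29659142 216.38585354] tcp+20z [259.35791857 226.66571125] ball@drawn [247.36299055 227.69337479]
190 [ 11. -71. 192.] [ 11. -80. 192.]
196 [ 11. -71. 211.] [ 11. -80. 211.]
202 [  7. -71. 213.] [  7. -80. 213.]
208 [  6. -72. 225.] [  1. -80. 211.]
214 [ 12. -72. 253.] [  9. -79. 247.]
220 [  9. -72. 257.] [  8. -79. 254.]
226 [ 10. -73. 270.] [ 10. -79. 270.]
232 [ 10. -73. 280.] [  9. -79. 278.]
238 [ 10. -73. 288.] [ 10. -79. 288.]
244 [ 10. -73. 295.] [ 10. -79. 295.]
250 [ 10. -73. 302.] [ 10. -79. 303.]
256 [ 10. -74. 309.] [ 10. -79. 308.]
262 [ 10. -74. 314.] [  8. -79. 312.]
268 [ 10. -74. 321.] [  8. -79. 317.]
274 [ 10. -74. 326.] [  9. -78. 324.]
280 [ 34. -75. 367.] [  8. -78. 328.]
286 [ 34. -75. 370.] [  7. -78. 331.]
292 [ 34. -75. 372.] [  4. -78. 331.]
298 [ 34. -75. 375.] [ 32. -78. 372.]
225 6 [ -4. -73. 223.] [  5. -67. 227.]
231 4 [ -2. -71. 229.] [  4. -67. 232.]
237 5 [ -2. -71. 236.] [  3. -65. 240.]
243 2 [ -0. -66. 244.] [  2. -65. 245.]
249 12 [ -9. -70. 246.] [  8. -63. 252.]
255 22 [ -9. -77. 252.] [  7. -63. 258.]
261 5 [-10. -73. 258.] [  4. -65. 264.]
267 4 [-10. -82. 264.] [-10. -76. 270.]
273 14 [-10. -86. 270.] [  8. -62. 276.]
279 11 [ -9. -67. 276.] [  7. -62. 281.]
285 13 [ -9. -67. 282.] [  7. -62. 288.]
291 16 [-10. -76. 288.] [  9. -62. 294.]
297 15 [-10. -69. 295.] [  8. -62. 300.]
```

View pics/w5.png

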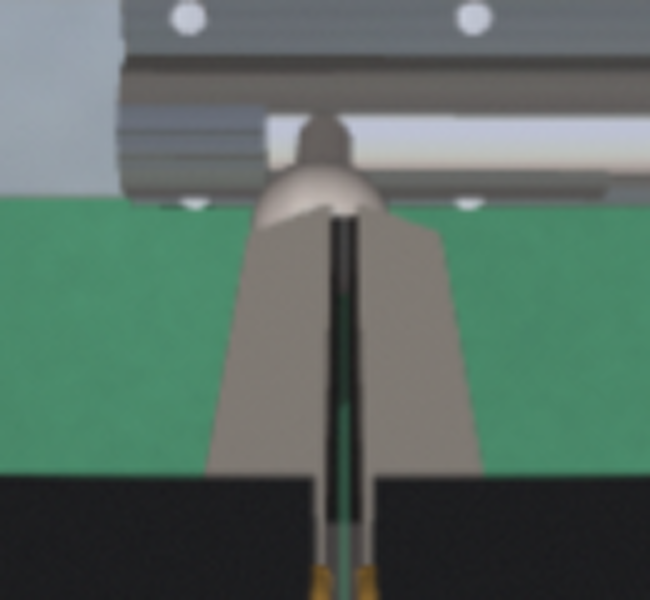

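>>> {"op": "move_arm", "data": {
  "moves": [
    {"gripper": 0,"dp": [0,0,-12],"roll": 0},
    {"gripper": 0,"dp": [0,-30,-12],"roll": 0},
    {"gripper": 0,"dp": [0,-51,-12],"roll": 0},
    {"gripper": 0,"dp": [0,-51,10],"roll": 0},
    {"gripper": 0,"dp": [0,-51,18],"roll": 0}
  ]
}}

```text
t: 12.65
tool_pos: [651.2, 77.1, 211.1]
tool_rot: [[0.991, 0.137, -0.002], [0.137, -0.991, -0.0], [-0.002, -0.0, -1.0]]
wrist_force: [0.1, -1.5, 0.9]
width: 0.2
```

>>> {"op": "move_arm", "data": {
  "moves": [
    {"gripper": 0,"dp": [0,0,5],"roll": 0},
    {"gripper": 0,"dp": [0,0,10],"roll": 0},
    {"gripper": 0,"dp": [0,0,15],"roll": 0},
    {"gripper": 0,"dp": [0,0,15],"roll": 0}
  ]
}}

```text
t: 13.15
tool_pos: [651.8, 76.2, 196.6]
tool_rot: [[0.991, 0.135, -0.001], [0.135, -0.991, 0.0], [-0.001, -0.0, -1.0]]
wrist_force: [-0.2, 0.5, -0.7]
width: 0.2
```

```bash
cat > tip.py <<'E'
from h import *
O=np.array([648,102,0.]);a=np.radians(7.5);C=np.array([[np.cos(a),-np.sin(a),0],[np.sin(a),np.cos(a),0],[0,0,1]])
s=r.read_state(); c=C.T@(np.array(s["tool_pos"])-O)
for n in ("side","top"):
    p,d,i,R,t=cam(n); np.savez(n[0]+"n.npz",p=p,P=cloud(d,i,R,t)); Q=(cloud(d,i,R,t).reshape(-1,3)-O)@C
    for z in range(198,270,4):
        k=(abs(Q[:,2]-z)<2)&(abs(Q[:,0]-c[0])<40)&(abs(Q[:,1]-c[1])<60)
        if k.any(): print(n,z,k.sum(),Q[k].min(0).round(),Q[k].max(0).round())
E
python3 w.py; python3 tip.py
```

```text
t 13.15 pos [651.8  76.2 196.6] cage [  0.4 -26.1 196.6] F cage [-0.2  0.6 -0.7] w 0.2
yaw_y -82.2 roll to 7.5: -11.22 tilt [-0.001  0.    -1.   ]
side 198 1 [  8. -44. 199.] [  8. -44. 199.]
side 202 9 [-12. -56. 200.] [ 10. -38. 203.]
side 206 7 [-12. -64. 204.] [-10. -38. 207.]
side 210 10 [-12. -74. 209.] [ 10. -38. 211.]
side 214 2 [ -9. -62. 212.] [ -9. -57. 213.]
side 234 1 [ -5. -17. 233.] [ -5. -17. 233.]
side 238 7 [-10. -28. 237.] [  8. -12. 239.]
side 242 9 [-11. -21. 241.] [  8. -10. 244.]
side 246 11 [-10. -28. 244.] [  8. -11. 248.]
side 250 10 [ -9. -15. 248.] [  7. -11. 252.]
side 254 5 [ -9. -14. 253.] [  4. -11. 256.]
side 258 5 [ -7. -13. 256.] [  7. -11. 259.]
side 262 6 [-10. -13. 260.] [  6. -10. 262.]
top 198 17 [-19. -66. 196.] [ 31.  34. 199.]
top 202 1 [-10. -46. 203.] [-10. -46. 203.]
top 206 2 [-12. -52. 207.] [-12. -49. 207.]
top 210 14 [-12. -67. 208.] [ 11. -40. 212.]
top 214 20 [-11. -66. 212.] [  9. -41. 216.]
top 218 25 [ -7. -66. 216.] [  8. -39. 220.]
top 222 8 [ -5. -58. 220.] [  4. -39. 223.]
top 226 2 [ -2. -69. 225.] [  1. -51. 225.]
top 238 6 [-11. -32. 237.] [ -8. -17. 240.]
top 242 1 [ -1. -25. 242.] [ -1. -25. 242.]
top 246 7 [-11. -35. 245.] [ -8. -15. 248.]
top 250 2 [-10. -68. 249.] [ -8. -29. 251.]
top 254 9 [-10. -68. 252.] [  1. -15. 255.]
top 258 7 [-11. -69. 256.] [ -0. -12. 260.]
top 262 3 [-10. -68. 260.] [ -5. -21. 263.]
```

>>> {"op": "move_arm", "data": {
  "moves": [
    {"gripper": 0,"dp": [0,5,5],"roll": 0},
    {"gripper": 0,"dp": [0,12,5],"roll": 0},
    {"gripper": 0,"dp": [0,20,5],"roll": 0},
    {"gripper": 0,"dp": [0,28,5],"roll": 0},
    {"gripper": 0,"dp": [0,36,5],"roll": 0}
  ]
}}

```text
t: 13.88
tool_pos: [656.8, 41.1, 192.1]
tool_rot: [[0.991, 0.135, -0.0], [0.135, -0.991, 0.002], [0.0, -0.002, -1.0]]
wrist_force: [-1.0, 2.0, -0.4]
width: 0.2
```

```bash
python3 w.py
```

```text
t 13.875 pos [656.8  41.1 192.1] cage [  0.8 -61.5 192.1] F cage [-0.7  2.1 -0.4] w 0.2
yaw_y -82.2 roll to 7.5: -11.21 tilt [-0.     0.002 -1.   ]
```

Now there is contact force along the bolt; continue.

>>> {"op": "move_arm", "data": {
  "moves": [
    {"gripper": 0,"dp": [0,7,0],"roll": 0},
    {"gripper": 0,"dp": [0,14,0],"roll": 0},
    {"gripper": 0,"dp": [0,21,0],"roll": 0},
    {"gripper": 0,"dp": [0,27,0],"roll": 0},
    {"gripper": 0,"dp": [0,32,0],"roll": 0}
  ]
}}

```text
t: 14.5
tool_pos: [661.1, 8.6, 192.0]
tool_rot: [[0.991, 0.135, 0.0], [0.135, -0.991, 0.0], [0.0, -0.0, -1.0]]
wrist_force: [-0.5, 2.9, 1.3]
width: 0.1
```

```bash
python3 w.py
```

```text
t 14.5 pos [661.1   8.6 192. ] cage [  0.8 -94.4 192. ] F cage [-0.1  2.9  1.3] w 0.1
yaw_y -82.2 roll to 7.5: -11.22 tilt [ 0.  0. -1.]
```

>>> {"op": "move_arm", "data": {
  "moves": [
    {"gripper": 0,"dp": [0,3,0],"roll": 0},
    {"gripper": 0,"dp": [0,6,0],"roll": 0},
    {"gripper": 0,"dp": [0,8,0],"roll": 0}
  ]
}}

```text
t: 14.88
tool_pos: [662.2, 0.9, 192.0]
tool_rot: [[0.991, 0.135, -0.0], [0.135, -0.991, 0.0], [-0.0, -0.0, -1.0]]
wrist_force: [-1.2, 2.4, 1.0]
width: 0.4
```

```bash
python3 w.py
```

```text
t 14.875 pos [662.2   0.9 192. ] cage [   0.9 -102.1  192. ] F cage [-0.9  2.5  1. ] w 0.4
yaw_y -82.2 roll to 7.5: -11.21 tilt [-0.  0. -1.]
```

>>> {"op": "move_arm", "data": {
  "moves": [
    {"gripper": 0,"dp": [0,2,0],"roll": 0},
    {"gripper": 0,"dp": [0,4,0],"roll": 0},
    {"gripper": 0,"dp": [0,5,0],"roll": 0},
    {"gripper": 0,"dp": [0,5,0],"roll": 0}
  ]
}}

```text
t: 15.38
tool_pos: [662.9, -4.2, 192.0]
tool_rot: [[0.991, 0.135, -0.0], [0.135, -0.991, -0.0], [-0.0, 0.0, -1.0]]
wrist_force: [-0.2, 1.9, 0.8]
width: 0.5
```

```bash
python3 w.py; python3 tip.py | grep -v top
```

```text
t 15.375 pos [662.9  -4.2 192. ] cage [   0.9 -107.2  192. ] F cage [0.  1.9 0.8] w 0.5
yaw_y -82.2 roll to 7.5: -11.22 tilt [-0. -0. -1.]
side 198 4 [ -16. -136.  196.] [  6. -71. 200.]
side 202 10 [ -12. -139.  200.] [  5. -47. 203.]
side 206 17 [ -12. -154.  205.] [ 12. -53. 208.]
side 210 47 [ -12. -158.  208.] [ 11. -48. 212.]
side 214 58 [  -9. -143.  212.] [ 10. -47. 216.]
side 218 6 [ -4. -61. 217.] [  2. -49. 219.]
side 234 8 [-10. -96. 233.] [  8. -92. 236.]
side 238 7 [-10. -97. 236.] [  7. -91. 238.]
side 242 10 [ -10. -109.  241.] [  7. -92. 243.]
side 246 10 [ -10. -112.  245.] [  9. -93. 248.]
side 250 6 [ -5. -95. 248.] [  6. -92. 252.]
side 254 8 [ -8. -94. 252.] [  9. -92. 256.]
side 258 10 [ -9. -96. 256.] [  8. -91. 260.]
side 262 4 [ -9. -95. 261.] [  2. -93. 263.]
side 266 2 [ -6. -93. 264.] [ -1. -93. 264.]
```

>>> {"op": "move_arm", "data": {
  "moves": [
    {"gripper": 0,"dp": [0,1.5,0],"roll": 0},
    {"gripper": 0,"dp": [0,3,0],"roll": 0},
    {"gripper": 0,"dp": [0,3,0],"roll": 0}
  ]
}}

```text
t: 15.85
tool_pos: [663.0, -5.2, 192.0]
tool_rot: [[0.991, 0.136, -0.0], [0.136, -0.991, 0.003], [-0.0, -0.003, -1.0]]
wrist_force: [-2.0, 5.9, 2.3]
width: 0.2
```

```bash
python3 w.py
```

```text
t 15.85 pos [663.   -5.2 192. ] cage [   0.9 -108.3  192. ] F cage [-1.2  6.1  2.3] w 0.2
yaw_y -82.2 roll to 7.5: -11.21 tilt [-0.     0.003 -1.   ]
```

>>> {"op": "move_arm", "data": {
  "moves": [
    {"gripper": 0,"dp": [0,2,0],"roll": 0},
    {"gripper": 0,"dp": [0,3,0],"roll": 0},
    {"gripper": 0,"dp": [0,3,0],"roll": 0}
  ]
}}

```text
t: 16.23
tool_pos: [663.0, -5.3, 192.1]
tool_rot: [[0.991, 0.137, -0.001], [0.137, -0.991, 0.008], [-0.0, -0.008, -1.0]]
wrist_force: [-1.6, 11.2, 3.5]
width: 0.6
```

```bash
python3 w.py
```

```text
t 16.225 pos [663.   -5.3 192.1] cage [   0.9 -108.3  192.1] F cage [-0.1 11.3  3.5] w 0.6
yaw_y -82.1 roll to 7.5: -11.21 tilt [-0.001  0.008 -1.   ]
```

>>> {"op": "move_arm", "data": {
  "moves": [
    {"gripper": 0,"dp": [0,-10,0],"roll": 0},
    {"gripper": 0,"dp": [0,-20,-10],"roll": -1},
    {"gripper": 0,"dp": [0,-20,-60],"roll": -2.2},
    {"gripper": 0,"dp": [0,-20,-75],"roll": -3.4},
    {"gripper": 0,"dp": [0,-20,-75],"roll": -4.6}
  ]
}}

```text
t: 16.85
tool_pos: [662.5, 8.5, 269.1]
tool_rot: [[0.709, 0.705, 0.005], [0.705, -0.709, -0.003], [0.001, 0.005, -1.0]]
wrist_force: [-0.3, 0.8, 0.5]
width: 0.4
```

>>> {"op": "move_arm", "data": {
  "moves": [
    {"gripper": 0,"dp": [0,0,0],"roll": -1.3},
    {"gripper": 0,"dp": [0,0,0],"roll": -2.6},
    {"gripper": 0,"dp": [0,0,0],"roll": -3.9},
    {"gripper": 0,"dp": [0,0,0],"roll": -5.2},
    {"gripper": 0,"dp": [0,0,0],"roll": -6.5}
  ]
}}

```text
t: 17.48
tool_pos: [661.4, 8.5, 266.8]
tool_rot: [[-0.12, 0.993, 0.001], [0.993, 0.12, -0.002], [-0.003, 0.0, -1.0]]
wrist_force: [0.1, -0.5, -0.3]
width: 0.4
```

```bash
python3 w.py; python3 - <<'E'
from h import *
O=np.array([648,102,0.]);a=np.radians(7.5);C=np.array([[np.cos(a),-np.sin(a),0],[np.sin(a),np.cos(a),0],[0,0,1]])
for n in("side","top","wrist"):
    p,d,i,R,t=cam(n); np.savez(n[0]+"6.npz",p=p,P=cloud(d,i,R,t)); Q=(cloud(d,i,R,t).reshape(-1,3)-O)@C
    m=(abs(Q[:,0])<20)&(Q[:,1]>-160)&(Q[:,1]<-110)&(Q[:,2]>238)&(Q[:,2]<263)
    if m.any(): print(n,m.sum(),Q[m].min(0).round(),Q[m].max(0).round(),Q[m].mean(0).round(1))
E
python3 g.py s6.npz t6.npz
```

```text
t 17.475 pos [661.4   8.5 266.8] cage [  1.1 -94.4 266.8] F cage [ 0.  -0.5 -0.3] w 0.4
yaw_y 6.9 roll to 7.5: -0.08 tilt [ 0.001 -0.002 -1.   ]
side 38 [  -9. -134.  241.] [   8. -119.  260.] [-1.000e-01 -1.241e+02  2.530e+02]
200 204 [-20.3  29.1]
150 185 [-18.7  28.3]
100 170 [-19.   29.4]
50 167 [-20.1  28. ]
0 76 [-18.1  28.8]
-20 79 [-17.7  27.6]
-80 37 [-18.4  28.5]
-100 36 [-17.7  29.6]
-130 36 [-19.4  28.4]
-160 34 [-18.9  28.8]
-200 27 [-19.2  29.5]
ball top 38 [  -0.67712107 -122.63312255  253.79105928] [  -9.27923916 -133.69018991  240.62024256] [   7.90047318 -119.20628582  259.53428681]
```

>>> {"op": "move_arm", "data": {
  "moves": [
    {"gripper": 0,"dp": [0,44,0],"roll": 0},
    {"gripper": 0,"dp": [-35,44,0],"roll": 0},
    {"gripper": 0,"dp": [-35,44,30],"roll": 0},
    {"gripper": 0,"dp": [-35,44,60],"roll": 0},
    {"gripper": 0,"dp": [-35,44,76],"roll": 0}
  ]
}}

```text
t: 18.25
tool_pos: [708.1, -20.3, 188.9]
tool_rot: [[-0.112, 0.994, -0.002], [0.994, 0.112, -0.0], [-0.0, -0.002, -1.0]]
wrist_force: [-0.6, 0.3, -0.8]
width: 0.7
```

```bash
python3 w.py C 12 -129 190
```

```text
t 18.25 pos [708.1 -20.3 188.9] cage [  43.6 -129.1  188.9] F cage [-0.5  0.4 -0.8] w 0.7
yaw_y 6.4 roll to 7.5: -0.13 tilt [-0.002 -0.    -1.   ]
dp [ -0.5 -31.6  -1. ]
```

>>> {"op": "move_arm", "data": {
  "moves": [
    {"gripper": 0,"dp": [0,-10,0],"roll": 0},
    {"gripper": 0,"dp": [0,-18,0],"roll": 0},
    {"gripper": 0,"dp": [0,-25,0],"roll": 0},
    {"gripper": 0,"dp": [0,-31,0],"roll": 0},
    {"gripper": 0,"dp": [0,-37,0],"roll": 0}
  ]
}}

```text
t: 18.88
tool_pos: [672.0, -24.2, 191.7]
tool_rot: [[-0.115, 0.993, 0.002], [0.993, 0.115, -0.0], [-0.0, 0.002, -1.0]]
wrist_force: [1.6, -0.9, 0.6]
width: 0.3
```

```bash
python3 w.py
```

```text
t 18.875 pos [672.  -24.2 191.7] cage [   7.3 -128.2  191.7] F cage [ 1.5 -1.1  0.6] w 0.3
yaw_y 6.6 roll to 7.5: -0.11 tilt [ 0.002 -0.    -1.   ]
```

>>> {"op": "move_arm", "data": {
  "moves": [
    {"gripper": 0,"dp": [0,-5,0],"roll": 0},
    {"gripper": 0,"dp": [0,-10,0],"roll": 0},
    {"gripper": 0,"dp": [0,-14,0],"roll": 0},
    {"gripper": 0,"dp": [0,-18,0],"roll": 0},
    {"gripper": 0,"dp": [0,-21,0],"roll": 0}
  ]
}}

```text
t: 19.5
tool_pos: [651.1, -26.4, 191.0]
tool_rot: [[-0.115, 0.993, 0.0], [0.993, 0.115, 0.0], [0.0, 0.0, -1.0]]
wrist_force: [2.4, 0.0, -1.7]
width: -0.0
```

```bash
python3 w.py; python3 - <<'E'
from h import *
a=[]
p,d,i,R,t=cam("side"); a=cv2.resize(p[80:170,170:270,::-1],(400,360),interpolation=cv2.INTER_CUBIC)
p,d,i,R,t=cam("wrist"); b=cv2.resize(p[:,:,::-1],(400,360))
cv2.imwrite("pics/s7.png",np.hstack([a,b]))
E
```

```text
t 19.5 pos [651.1 -26.4 191. ] cage [ -13.7 -127.7  191. ] F cage [ 2.4 -0.3 -1.7] w -0.0
yaw_y 6.6 roll to 7.5: -0.12 tilt [ 0.  0. -1.]
```

View pics/s7.png

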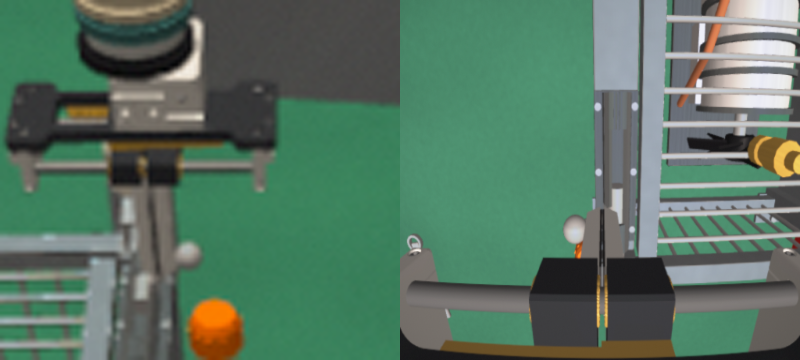

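>>> {"op": "move_arm", "data": {
  "moves": [
    {"gripper": 0,"dp": [0,-3,0],"roll": 0},
    {"gripper": 0,"dp": [0,-6,0],"roll": 0},
    {"gripper": 0,"dp": [0,0,0],"roll": 0},
    {"gripper": 0,"dp": [0,0,-30],"roll": 0},
    {"gripper": 0,"dp": [0,0,-45],"roll": 0}
  ]
}}

```text
t: 20.23
tool_pos: [651.7, -26.5, 237.4]
tool_rot: [[-0.115, 0.993, 0.001], [0.993, 0.115, -0.0], [-0.0, 0.001, -1.0]]
wrist_force: [-0.4, 0.0, -0.1]
width: 0.2
```

```bash
python3 w.py C -46 -129 205
```

```text
t 20.225 pos [651.7 -26.5 237.4] cage [ -13.1 -127.9  237.4] F cage [-0.4  0.1 -0.1] w 0.2
yaw_y 6.6 roll to 7.5: -0.11 tilt [ 0.001 -0.    -1.   ]
dp [ -1.6 -32.9  32.3]
```

>>> {"op": "move_arm", "data": {
  "moves": [
    {"gripper": 0,"dp": [-1,-25,0],"roll": 0},
    {"gripper": 0,"dp": [-1,-25,15],"roll": 0},
    {"gripper": 0,"dp": [-1,-25,28],"roll": 0},
    {"gripper": 0,"dp": [-1,-25,34],"roll": 0},
    {"gripper": 0,"dp": [-1,-25,38],"roll": 0}
  ]
}}

```text
t: 20.85
tool_pos: [626.4, -30.2, 196.9]
tool_rot: [[-0.115, 0.993, -0.001], [0.993, 0.115, 0.0], [0.001, -0.001, -1.0]]
wrist_force: [-1.0, 0.4, 1.0]
width: 0.6
```

```bash
python3 w.py
```

```text
t 20.85 pos [626.4 -30.2 196.9] cage [ -38.7 -128.2  196.9] F cage [-1.   0.5  1. ] w 0.6
yaw_y 6.6 roll to 7.5: -0.11 tilt [-0.001  0.    -1.   ]
```

>>> {"op": "move_arm", "data": {
  "moves": [
    {"gripper": 0,"dp": [0,0,3],"roll": 0},
    {"gripper": 0,"dp": [0,0,6],"roll": 0},
    {"gripper": 0,"dp": [0,0,9],"roll": 0}
  ]
}}

```text
t: 21.22
tool_pos: [626.1, -30.4, 190.1]
tool_rot: [[-0.115, 0.993, 0.0], [0.993, 0.115, -0.0], [-0.0, 0.0, -1.0]]
wrist_force: [-5.4, 0.0, 14.1]
width: 0.8
```

```bash
python3 w.py
```

```text
t 21.225 pos [626.1 -30.4 190.1] cage [ -39.  -128.4  190.1] F cage [-5.3  0.7 14.1] w 0.8
yaw_y 6.6 roll to 7.5: -0.11 tilt [ 0. -0. -1.]
```

>>> {"op": "move_arm", "data": {
  "moves": [
    {"gripper": 0,"dp": [0,0,-10],"roll": 0},
    {"gripper": 0,"dp": [0,0,-55],"roll": 0},
    {"gripper": 0,"dp": [0,-60,-90],"roll": 0},
    {"gripper": 0,"dp": [0,-120,-90],"roll": 0},
    {"gripper": 0,"dp": [0,-175,-90],"roll": 0}
  ]
}}

```text
t: 21.85
tool_pos: [451.8, -50.6, 279.9]
tool_rot: [[-0.115, 0.993, 0.003], [0.993, 0.115, -0.001], [-0.001, 0.003, -1.0]]
wrist_force: [-0.2, -0.6, -0.0]
width: 0.7
```

>>> {"op": "move_arm", "data": {
  "moves": [
    {"gripper": 0,"dp": [0,-50,0],"roll": 0},
    {"gripper": 0,"dp": [0,-80,0],"roll": 0},
    {"gripper": 0,"dp": [0,-80,0],"roll": 0}
  ]
}}

```text
t: 22.22
tool_pos: [372.2, -59.5, 279.9]
tool_rot: [[-0.113, 0.994, 0.003], [0.994, 0.113, -0.001], [-0.001, 0.003, -1.0]]
wrist_force: [0.1, -0.7, 0.0]
width: 0.6
```

```bash
python3 w.py; python3 - <<'E'
from h import *
O=np.array([648,102,0.]);a=np.radians(7.5);C=np.array([[np.cos(a),-np.sin(a),0],[np.sin(a),np.cos(a),0],[0,0,1]])
im=[]
for n in("side","top"):
    p,d,i,R,t=cam(n); np.savez(n[0]+"8.npz",p=p,P=cloud(d,i,R,t)); Q=(cloud(d,i,R,t).reshape(-1,3)-O)@C
    m=(Q[:,0]>-65)&(Q[:,0]<-24)&(Q[:,1]>-150)&(Q[:,1]<-110)&(Q[:,2]>195)&(Q[:,2]<265)
    if m.any(): print(n,m.sum(),Q[m].min(0).round(),Q[m].max(0).round(),Q[m].mean(0).round(1))
    q=p[80:180,170:290] if n=="side" else p[110:210,200:320]
    im.append(cv2.resize(q[:,:,::-1],(400,333),interpolation=cv2.INTER_CUBIC))
cv2.imwrite("pics/s8.png",np.hstack(im))
A,B=[np.load(f)["p"].astype(int) for f in("side0.npz","s8.npz")]
E
python3 g.py s8.npz t8.npz
```

```text
t 22.225 pos [372.2 -59.5 279.9] cage [-294.5 -124.2  279.9] F cage [ 0.  -0.8  0. ] w 0.6
yaw_y 6.5 roll to 7.5: -0.12 tilt [ 0.003 -0.001 -1.   ]
side 48 [ -53. -135.  205.] [ -24. -118.  224.] [ -40.9 -125.   216.2]
top 45 [ -53. -137.  211.] [ -25. -118.  228.] [ -41.6 -128.1  220.3]
200 207 [-20.4  28.1]
150 183 [-19.   28.6]
100 176 [-19.2  27.4]
50 161 [-19.3  28.2]
0 157 [-18.5  28.5]
-20 142 [-19.   27.6]
-80 68 [-19.4  28.3]
-100 71 [-19.5  29.5]
-130 51 [-19.4  28.6]
-160 60 [-19.5  27.7]
-200 32 [-19.2  29.8]
```

View pics/s8.png

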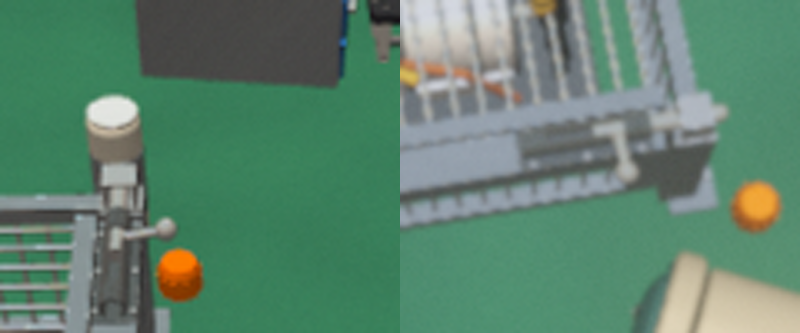

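```bash
python3 -c "
from cell import r
print(r.close_job())"
```

```text
the job is handed in; nothing more can be done
None
```

The cage is safe for a run: the gate is shut, the bolt is home in the keeper, and the handle is down at the bottom of its notch. I handed the job in at about 22 s of the 58 s allowed, with the arm clear of everything.

**Last checks:**
- **Gate:** the front face measures about -19 mm along its whole length, level with the posts. The push stopped dead at about 8.5 N.
- **Bolt:** the ball sits about 129 mm right of the cage's middle, which is the home position. The bolt stalled at about 11 N and its nose shows beyond the keeper.
- **Handle:** the ball's centre is about 43 mm towards the robot and 214 mm above the bench. That matches about 1.36 rad, the bottom of the notch, and it stopped at about 14 N downward.
- **Loose things:** the knob and the spray can look unmoved in the last picture. I did not measure any of the loose items against the start.

**What disagreed:** the fingertips turned out to be about 35 mm higher than the reported tool position.
- My first two passes along the bolt went just over the ball and moved nothing. I went lower and repeated the push.
- The gate push probably bore on the bolt barrel on the gate's top rather than on the rail itself. The gate still closed fully before the bolt was moved.

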